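# Shake wooden balls evenly over the matching three-bay tray

## Robot

A 6-joint arm with a two-finger parallel gripper is mounted at the origin on the work surface. World frame = base frame: x ahead of the robot, y to its left, z up, the work surface at z = 0. Lengths are in m, angles in rad, forces in N, time in s.
With the tool pointing down it reaches from about 0.3 to 0.95 m from the base axis. Payload 3.1 kg.
Tool frame: the origin (TCP) lies at the very end of the fingers, on their centre line; the grasp point (between the pads) lies 19 mm behind it; x points along the fingers, y is the direction in which the jaws open and shut, and the axes are right-handed (so a half turn about x gives the same grasp; the last joint's range is limited). The gripper opens to 85 mm and grips with 20 to 120 N. Pads are 22 mm wide; open, the fingers measure 114 mm over their backs; the gripper's body (76 mm by 85 mm) begins 54 mm behind the grasp point. The pads swing forward as they close: fully open they stand 13 mm farther back than shut.
Start: joints at [1.07, 0.308, 1.634, -0, 1.2, -0.07], TCP at [0.261, 0.568, 0.231] pointing down, gripper open.
Joint ranges: [-3.06, 3.06], [-0.79, 1.96], [0.05, 2.63], [-1.19, 4.34], [0.05, 2.64], [-2.94, 2.94]. Speed limits (rad/s): [2.79, 2.79, 3.14, 3.14, 3.14, 3.14].

## Interface

Orientations are given as a rotation vector (axis times angle).
In Python, from plant import r gives the robot as it stands.
- The arm moves only by the tool play_rows, never from a script. Its argument "moves" is a list of rows, each an object with "dp": the shift along the tool's x, y, z in mm, a list of three; "dr": the turn, a rotation vector about the tool's x, y, z in rad, a list of three; "jaw": the opening in per cent of the stroke, from 0 (shut) to 100 (fully open). In form: [{"dp": [tx, ty, tz], "dr": [rx, ry, rz], "jaw": jaw}, ...]. A call has 1 to 20 rows; each row shifts and turns the commanded pose from where the row before left it, along the tool's axes as they then stand; what a row does not reach is not made up. A row lasts 1/12 s, in which the tool goes at most 41.7 mm and 7.16 degrees, less where a joint would pass 70% of its speed; a pose out of reach is approached as far as the arm can. A call is refused whole if a number of a shift passes 41.7 or a number of a turn 0.125, either way. A call with a gripper value outside its range is refused whole. The fingers move at their own pace and stop on an object; "squeeze" is the grip in N (left out, the last holds). Time passes only in rows, so rows that do not move let the fingers close. It gives the time, the measured TCP pose, the force and the opening at its end, in the units of the state.
- r.read_state(): the state, without advancing time (a new reading comes with each control period).
- r.grab_frame(name): name is "side" or "top"; returns a dict with "image" (384x512x3 uint8, red, green, blue), "camera_matrix" (3x3 intrinsics, pixels), "R" (3x3) and "t" (3): a world point X has camera coordinates R X + t. Camera axes: x right, y down, z forward; pixel columns grow to the right and rows downward; lengths in m; the calibration is good to about 2 mm. A picture is of the moment at which its call begins. There is no depth.
- r.finish_job(): hands the job in, once; it reports no verdict.
The state is a dict: "clock": time; "qpos": joint angles; "joint_vel": joint speeds; "joint_torque": joint torques, N m; "eef_pos": TCP position; "tool_rot": TCP orientation; "force": force on the tool from outside, world axes, zero at the start; "ft_torque": the same for the moment, N m; "opening": opening from 0.0 (shut) to 1.0 (fully open).
Only numpy, scipy, OpenCV 4.12 (cv2) and the standard library are available. Lean on these libraries where they do the work, as an engineer would, in place of code of your own. Each camera call takes 0.05 s, during which the arm holds its last target. There are 200 camera calls.

## Task

Take the shaker by its handle and shake its five wooden balls out evenly over the tray that matches the handle's colour, so that all five end up in that tray and none of its three bays is left empty. Then stand the empty shaker upright on the bench and let go; do not touch the balls with the gripper, and leave the other things on the bench where they are.

Things in the scene. Friction and masses are not known exactly. Their poses are not given: they have to be found in the camera images.
- shaker: Grey trough standing on the bench, 124 mm long (x), 70 wide (y), walls 60 high, red strap handle across its middle, 0.25 kg. Origin mid-underside, z up, +x to its one open end (mouth). Its ribbed floor, 60 mm wide, holds the balls in three rows of 2, 1 and 2: the front row rolls out when the mouth is tipped down slowly by about 15 to 20 degrees, the middle by 24 to 30, the back by 33 to 40.
- grip (a point): Centre of the shaker's red handle bar, 105 mm above the shaker's underside: a bar 24 mm thick (along the shaker's x), 82 mm wide (along its y), 34 mm high, gripped from above across its 24 mm thickness. Below it is free space down to the side walls (60 mm). Axes as the shaker's
- lip (a point): Middle of the lip at the shaker's mouth, over which the balls roll out: 58 mm ahead (+x) of the shaker's origin and 10 mm above its underside
- red_tray: Red tray fixed to the bench, 250 mm long (x) by 130 mm wide (y), 35 mm high, walls 4 mm, floor about 4 mm. Two crosswise dividers, as high as the walls, at x = -41 and +41 mm make three bays side by side along x, each 78 x 122 mm, centred at x = -82, 0 and +82 mm. Origin at the centre of its underside
- blue_tray: Blue tray fixed to the bench, of the same shape as the red one; not the one to fill. Origin at the centre of its underside
- ball1: Wooden ball 1 of five, 28 mm diameter, 10 g, at the start in the shaker's front row. Origin at its centre
- ball2: Wooden ball 2 of five, 28 mm diameter, 10 g, at the start in the shaker's front row. Origin at its centre
- ball3: Wooden ball 3 of five, 28 mm diameter, 10 g, at the start in the shaker's middle row. Origin at its centre
- ball4: Wooden ball 4 of five, 28 mm diameter, 10 g, at the start in the shaker's back row. Origin at its centre
- ball5: Wooden ball 5 of five, 28 mm diameter, 10 g, at the start in the shaker's back row. Origin at its centre
- mallet: Carver's mallet lying down: pale wooden head (72 mm diameter, 120 mm long) on a dark handle; about 270 mm long, 72 mm high. Origin on the bench near the middle of the handle line; +x towards the head
- screwdriver: Screwdriver with a thick red handle, 200 mm long, lying on the bench. Origin under its middle, x along it
- glue: White bottle of glue with orange cap, 60 mm diameter, 150 mm high. Origin at the centre of its underside
- mug: Blue mug, 80 mm wide, 90 mm high, handle at its +y. Origin at the centre of its underside
- blank: Pale half-carved wooden blank, about 180 x 56 x 30 mm, lying flat. Origin under its middle, x along it
- sander: Cork sanding block with green top, 110 x 65 x 28 mm, lying flat. Origin under its middle
Not all that is in view belongs to the job. What is shaped like the shaker but green or yellow is not meant.

How it is judged:
By the outcome, as a careful person would: the job done as asked, in the order asked, and still so for the second after the job is handed in, with the robot touching nothing.
It also fails if it takes over 72 s, if anything falls off the work surface, if the arm or the gripper's body presses on something with over 40 N, if the wrist force passes 120 N, or if a joint passes its speed limit or range.

## Working session

There is one attempt and no reset: what is moved stays moved. The work goes in short steps, Python scripts to look and compute and a tool call to move; the robot and the scene stay as the last step left them, time stands still between calls to the robot, and variables do not carry over. Pictures are saved under pics/ and viewed, about 8 in all and at most 12, crops included, and the job is handed in when it is done.

Besides the shell and the picture viewer there is one more tool, called after "Emit:" as a command line: name --argument value ..., lists and objects as JSON in quotes. play_rows: Moves the arm, as the interface text tells. Its arguments: {"type":"object","properties":{"moves":{"type":"array"},"squeeze":{"type":"number"}},"required":["moves"]}

```bash
ls; mkdir -p pics; python3 - <<'E'
from plant import r
import cv2,numpy as np,pickle
s=r.read_state(); print({k:np.round(v,3) for k,v in s.items()})
for n in("top","side"):
    f=r.grab_frame(n); pickle.dump(f,open(n+"0.pkl","wb"))
    cv2.imwrite(f"pics/{n}0.png",cv2.resize(f["image"][:,:,::-1],(800,600),interpolation=cv2.INTER_CUBIC))
    print(n,f["camera_matrix"].round(1).tolist(),f["R"].round(3).tolist(),f["t"].round(3).tolist(), (-f["R"].T@f["t"]).round(3))
E
```

```text
pics
{'clock': np.float64(0.0), 'qpos': array([ 1.07 ,  0.309,  1.635,  0.   ,  1.2  , -0.07 ]), 'joint_vel': array([ 0.002, -0.   ,  0.001,  0.001,  0.001, -0.   ]), 'joint_torque': array([-1.0000e-03, -4.1524e+01, -2.7667e+01,  0.0000e+00,  1.0000e-02,
        0.0000e+00]), 'eef_pos': array([0.261, 0.567, 0.23 ]), 'tool_rot': array([ 0.336,  1.545, -0.34 ]), 'force': array([ 0.283,  0.569, -0.633]), 'ft_torque': array([-0.059, -0.009, -0.006]), 'opening': np.float64(1.0)}
top [[477.4, 0.0, 256.9], [0.0, 477.4, 192.2], [0.0, 0.0, 1.0]] [[-0.002, -1.0, 0.007], [-0.991, 0.001, -0.132], [0.132, -0.007, -0.991]] [0.001, 0.546, 1.534] [0.339 0.011 1.593]
side [[454.1, 0.0, 260.6], [0.0, 454.1, 195.5], [0.0, 0.0, 1.0]] [[0.885, -0.466, 0.0], [-0.335, -0.637, -0.694], [0.324, 0.614, -0.72]] [-0.49, 0.246, 1.578] [ 0.005 -1.041  1.307]
```

View pics/top0.png

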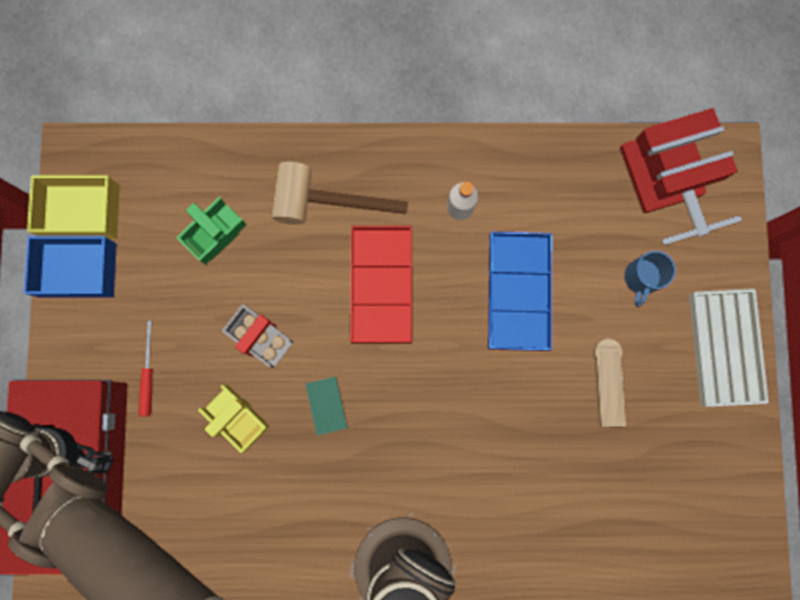

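View pics/side0.png

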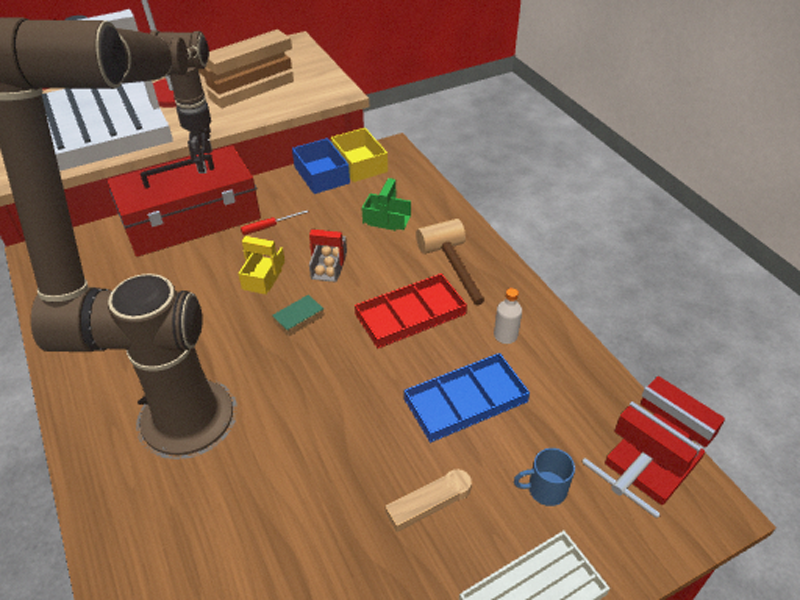

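The grey trough with a red handle is at top (257,335) and side (326,255). The green one at top (210,230) and the yellow one at (233,418) have the same shape but the wrong colour. The red tray is at top (382,285). The red vice and toolbox are not trays. I'll confirm in one enlarged crop.

```bash
python3 - <<'E'
import cv2,numpy as np,pickle
a=pickle.load(open("top0.pkl","rb"))["image"];b=pickle.load(open("side0.pkl","rb"))["image"]
# top crop x 135-275,y 135-240 ; side crop x190-310,y140-230
A=cv2.resize(a[138:243,136:276],(800,600),interpolation=cv2.INTER_CUBIC)  # scale 5.714
B=cv2.resize(b[140:230,190:310],(800,600),interpolation=cv2.INTER_CUBIC)  # 6.667
cv2.imwrite("pics/c1.png",A[:,:,::-1]);cv2.imwrite("pics/c2.png",B[:,:,::-1])
E
```

```text
(no output)
```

View pics/c1.png

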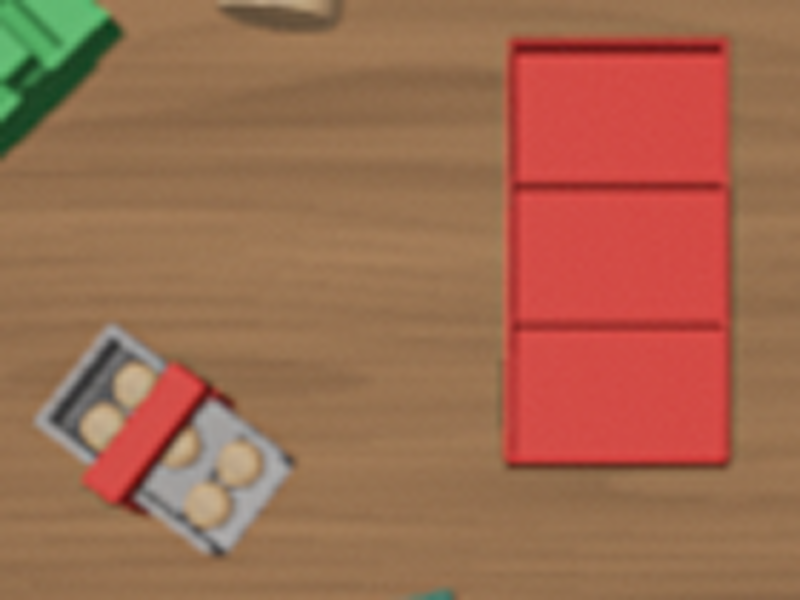

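View pics/c2.png

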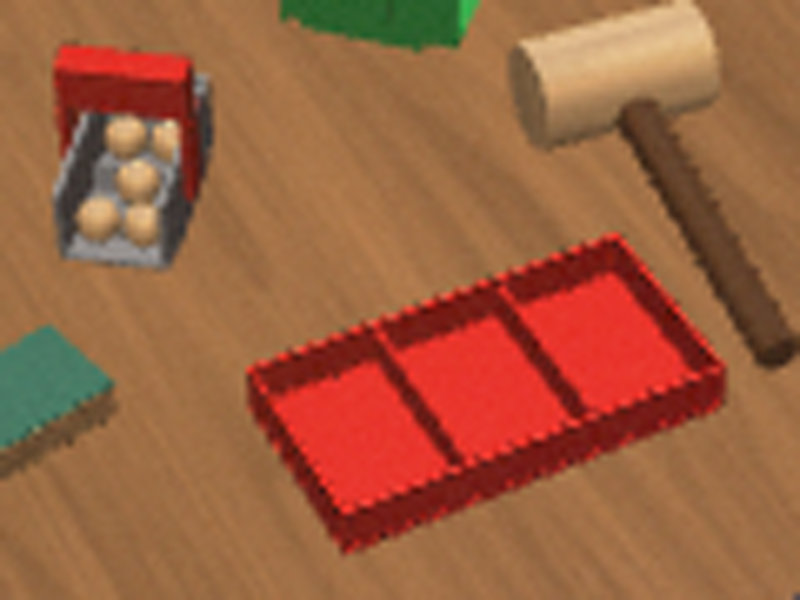

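The crop shows five balls in the grey trough. Its mouth points down-right in the top view, at crop (258,507), and the handle top is centred at (148,433). The red tray corners are at (510,38), (729,40), (730,465) and (506,465). Next I convert these to positions.

```bash
cat > h.py <<'E'
import numpy as np,pickle
from scipy.spatial.transform import Rotation as Ro
def ray(f,uv,z):
    d=f["R"].T@np.linalg.inv(f["camera_matrix"])@[*uv,1]; c=-f["R"].T@f["t"]
    return c+d*(z-c[2])/d[2]
def top(f,p,z,o=(136,138),s=(140/800,105/600)):
    return ray(f,((p[0]+.5)*s[0]+o[0]-.5,(p[1]+.5)*s[1]+o[1]-.5),z)
E
python3 - <<'E'
from h import *
f=pickle.load(open("top0.pkl","rb"));g=pickle.load(open("side0.pkl","rb"))
S=lambda p,z:top(g,p,z,(190,140),(120/800,90/600))
def sh(n,P,z,F): 
    Q=np.array([F(p,z) for p in P]); print(n,(Q[:,:2]*1e3).round(0).tolist(),"mean",(Q.mean(0)*1e3).round(1),"edges",(np.linalg.norm(np.diff(Q,axis=0,append=Q[:1]),axis=1)*1e3).round(0), "ang",[np.degrees(np.arctan2(*(Q[(i+1)%len(Q)]-Q[i])[[1,0]])).round(1) for i in range(len(Q))]); return Q
T=lambda p,z:top(f,p,z)
sh("handle",[(175,362),(212,382),(120,505),(83,485)],.122,T)
sh("walls",[(110,325),(37,420),(222,555),(294,460)],.06,T)
sh("tray",[(510,38),(729,40),(730,465),(506,465)],.035,T)
sh("balls front",[(240,463),(207,503)],.027,T); sh("mid",[(180,447)],.027,T);sh("back",[(133,385),(102,426)],.03,T)
sh("S tray",[(617,235),(724,368),(345,512),(248,372)],.035,S)
sh("S handle top",[(62,47),(190,60)],.122,S)
E
```

```text
handle [[508.0, 281.0], [497.0, 261.0], [431.0, 309.0], [441.0, 329.0]] mean [469.3 295.3 122. ] edges [23. 82. 23. 82.] ang [np.float64(-118.3), np.float64(144.2), np.float64(61.9), np.float64(-35.7)]
walls [[536.0, 330.0], [482.0, 370.0], [406.0, 264.0], [460.0, 225.0]] mean [471.1 297.1  60. ] edges [ 67. 130.  66. 130.] ang [np.float64(143.7), np.float64(-125.7), np.float64(-36.5), np.float64(54.0)]
tray [[708.0, 107.0], [707.0, -21.0], [458.0, -21.0], [459.0, 107.0]] mean [583.   42.8  35. ] edges [128. 249. 128. 250.] ang [np.float64(-90.5), np.float64(179.9), np.float64(89.9), np.float64(-0.1)]
balls front [[460.0, 260.0], [438.0, 279.0]] mean [449.  269.5  27. ] edges [29. 29.] ang [np.float64(141.2), np.float64(-38.8)]
mid [[470.0, 295.0]] mean [469.7 294.9  27. ] edges [0.] ang [np.float64(0.0)]
back [[505.0, 322.0], [482.0, 339.0]] mean [493.5 330.7  30. ] edges [29. 29.] ang [np.float64(144.0), np.float64(-36.0)]
S tray [[709.0, 106.0], [709.0, -21.0], [463.0, -18.0], [461.0, 106.0]] mean [585.6  43.1  35. ] edges [127. 245. 124. 248.] ang [np.float64(-90.3), np.float64(179.4), np.float64(91.1), np.float64(0.2)]
S handle top [[445.0, 329.0], [509.0, 281.0]] mean [477. 305. 122.] edges [79. 79.] ang [np.float64(-36.6), np.float64(143.4)]
```

```bash
cat >> h.py <<'E'
def model(q,s4=1,s6=1,c=0):
    return Ro.from_euler('ZYXYX',[q[0],q[1]+q[2]-np.pi/2,s4*q[3],q[4],s6*q[5]+c])
def go(target,yaw_y,r):
    """shift (tool axes, mm) to target TCP with the present axes, then turn about tool x so that tool y has world yaw yaw_y"""
    s=r.read_state(); R=Ro.from_rotvec(s["tool_rot"]); M=R.as_matrix()
    dp=M.T@(np.array(target)-s["eef_pos"])*1e3
    T=np.array([[0,np.cos(yaw_y),0],[0,np.sin(yaw_y),0],[-1,0,0]]); T[:,2]=np.cross(T[:,0],T[:,1])
    dr=(R.inv()*Ro.from_matrix(T)).as_rotvec()
    print("t",round(float(s["clock"]),2),"dp",dp.round(1),"dr",dr.round(3),"eef",(s["eef_pos"]*1e3).round(1),"q",s["qpos"].round(2),"F",s["force"].round(1),"op",round(float(s["opening"]),3))
E
python3 - <<'E'
from h import *
from plant import r
s=r.read_state();R=Ro.from_rotvec(s["tool_rot"]);print(R.as_matrix().round(3)); print(model(s["qpos"]).as_matrix().round(3)); print(model(s["qpos"],1,-1).as_matrix().round(3))
y=np.radians(-126)
go([.4697,.296,.20],y,r);go([.4697,.296,.20],y+np.pi,r);go([.4697,.296,.20],y+np.pi/2,r)
E
```

```text
[[-0.001  0.418  0.909]
 [-0.002  0.909 -0.418]
 [-1.    -0.002 -0.   ]]Traceback (most recent call last):
  File "<stdin>", line 3, in <module>
  File "h.py", line 9, in model
    return Ro.from_euler('ZYXYX',[q[0],q[1]+q[2]-np.pi/2,s4*q[3],q[4],s6*q[5]+c])
           ~~~~~~~~~~~~~^^^^^^^^^^^^^^^^^^^^^^^^^^^^^^^^^^^^^^^^^^^^^^^^^^^^^^^^^
  File "scipy/spatial/transform/_rotation.pyx", line 1413, in scipy.spatial.transform._rotation.Rotation.from_euler
ValueError: Expected axis specification to be a non-empty string of upto 3 characters, got ZYXYX
```

```bash
sed -i "s/    return Ro.from_euler.*/    return Ro.from_euler('ZYX',[q[0],q[1]+q[2]-np.pi\/2,s4*q[3]])*Ro.from_euler('YX',[q[4],s6*q[5]+c])/" h.py
python3 - <<'E'
from h import *
from plant import r
s=r.read_state()
for s6 in(1,-1):print(model(s["qpos"],1,s6,np.pi/2).as_matrix().round(3))
go([.4697,.296,.20],np.radians(54),r)
E
```

```text
[[-0.001  0.418  0.909]
 [-0.002  0.909 -0.418]
 [-1.    -0.002 -0.   ]]
[[-0.001  0.54   0.842]
 [-0.002  0.842 -0.54 ]
 [-1.    -0.002  0.   ]]
t 0.1 dp [  30.4 -159.1  303.2] dr [0.198 0.    0.002] eef [260.6 567.2 230.1] q [ 1.07  0.31  1.64  0.    1.2  -0.07] F [-0.5 -0.2 -0.3] op 0.999
```

Emit:
play_rows --moves '[{"dp": [0,-5,10],"dr": [0,0,0],"jaw": 100},{"dp": [0,-10,20],"dr": [0,0,0],"jaw": 100},{"dp": [0,-14,26],"dr": [0,0,0],"jaw": 100},{"dp": [0,-14,26],"dr": [0,0,0],"jaw": 100},{"dp": [0,-14,26],"dr": [0,0,0],"jaw": 100},{"dp": [0,-14,26],"dr": [0,0,0],"jaw": 100},{"dp": [0,-14,26],"dr": [0,0,0],"jaw": 100},{"dp": [0,-14,26],"dr": [0,0,0],"jaw": 100},{"dp": [0,-14,26],"dr": [0,0,0],"jaw": 100},{"dp": [5,-14,26],"dr": [0,0,0],"jaw": 100},{"dp": [5,-14,26],"dr": [0,0,0],"jaw": 100},{"dp": [10,-10,20],"dr": [0,0,0],"jaw": 100},{"dp": [10,-6,13],"dr": [0,0,0],"jaw": 100},{"dp": [0,-2,6],"dr": [0,0,0],"jaw": 100},{"dp": [0,0,0],"dr": [0.066,0,0],"jaw": 100},{"dp": [0,0,0],"dr": [0.066,0,0],"jaw": 100},{"dp": [0,0,0],"dr": [0.066,0,0],"jaw": 100},{"dp": [0,0,0],"dr": [0,0,0],"jaw": 100}]' --squeeze 60

```text
clock: 1.6
eef_pos: [0.4698, 0.2968, 0.2015]
tool_rot: [0.493, 1.514, -0.493]
force: [-0.1, 0.3, 0.0]
opening: 0.999
```

```bash
python3 - <<'E'
from h import *
from plant import r
import cv2
go([.4697,.296,.086],np.radians(54),r)
b=r.grab_frame("side")["image"];a=r.grab_frame("top")["image"]
A=cv2.resize(a[138:243,120:260],(400,300),interpolation=cv2.INTER_CUBIC);B=cv2.resize(b[90:195,130:270],(400,300),interpolation=cv2.INTER_CUBIC)
cv2.imwrite("pics/g1.png",np.hstack([A,B])[:,:,::-1])
E
```

```text
t 1.6 dp [115.5  -0.7   0.5] dr [-0.001 -0.     0.   ] eef [469.8 296.8 201.5] q [ 0.49  0.21  1.83  0.    1.11 -0.46] F [-0.1  0.3  0. ] op 0.999
```

View pics/g1.png

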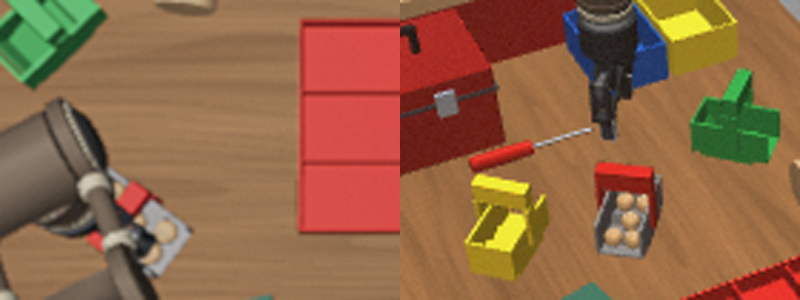

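The gripper stands above the red handle at right-hand crop (607,130) and (625,175), and nothing is in the way. Now I descend and grip.

Emit:
play_rows --moves '[{"dp": [10,0,0],"dr": [0,0,0],"jaw": 100},{"dp": [18,-0.5,0.5],"dr": [0,0,0],"jaw": 100},{"dp": [20,0,0],"dr": [0,0,0],"jaw": 100},{"dp": [20,0,0],"dr": [0,0,0],"jaw": 100},{"dp": [20,0,0],"dr": [0,0,0],"jaw": 100},{"dp": [16,0,0],"dr": [0,0,0],"jaw": 100},{"dp": [8,0,0],"dr": [0,0,0],"jaw": 100},{"dp": [4,0,0],"dr": [0,0,0],"jaw": 100},{"dp": [0,0,0],"dr": [0,0,0],"jaw": 80},{"dp": [0,0,0],"dr": [0,0,0],"jaw": 60},{"dp": [0,0,0],"dr": [0,0,0],"jaw": 45},{"dp": [0,0,0],"dr": [0,0,0],"jaw": 36},{"dp": [0,0,0],"dr": [0,0,0],"jaw": 30},{"dp": [0,0,0],"dr": [0,0,0],"jaw": 25},{"dp": [0,0,0],"dr": [0,0,0],"jaw": 15},{"dp": [0,0,0],"dr": [0,0,0],"jaw": 5},{"dp": [0,0,0],"dr": [0,0,0],"jaw": 0},{"dp": [0,0,0],"dr": [0,0,0],"jaw": 0}]' --squeeze 60

```text
clock: 3.2
eef_pos: [0.4712, 0.2969, 0.0863]
tool_rot: [0.494, 1.512, -0.491]
force: [0.5, 1.9, 5.0]
opening: 0.275
```

Emit:
play_rows --moves '[{"dp": [-2,0,0],"dr": [0,0,0],"jaw": 0},{"dp": [-5,0,0],"dr": [0,0,0],"jaw": 0},{"dp": [-8,0,0],"dr": [0,0,0],"jaw": 0},{"dp": [-10,0,0],"dr": [0,0,0],"jaw": 0},{"dp": [-10,0,0],"dr": [0,0,0],"jaw": 0},{"dp": [-10,0,0],"dr": [0,0,0],"jaw": 0},{"dp": [-10,0,0],"dr": [0,0,0],"jaw": 0},{"dp": [-10,0,0],"dr": [-0.02,0,0],"jaw": 0},{"dp": [-10,0,0],"dr": [-0.04,0,0],"jaw": 0},{"dp": [-8,0,0],"dr": [-0.06,0,0],"jaw": 0},{"dp": [-5,0,0],"dr": [-0.07,0,0],"jaw": 0},{"dp": [-2,0,0],"dr": [-0.07,0,0],"jaw": 0},{"dp": [0,0,0],"dr": [-0.07,0,0],"jaw": 0},{"dp": [0,0,0],"dr": [-0.07,0,0],"jaw": 0},{"dp": [0,0,0],"dr": [-0.07,0,0],"jaw": 0},{"dp": [0,0,0],"dr": [-0.06,0,0],"jaw": 0},{"dp": [0,0,0],"dr": [-0.05,0,0],"jaw": 0},{"dp": [0,0,0],"dr": [-0.03,0,0],"jaw": 0},{"dp": [0,0,0],"dr": [-0.018,0,0],"jaw": 0},{"dp": [0,0,0],"dr": [0,0,0],"jaw": 0}]'

```text
clock: 4.87
eef_pos: [0.4702, 0.2962, 0.1759]
tool_rot: [0.0, 1.57, 0.0]
force: [-0.1, -0.7, -3.7]
opening: 0.271
```

```bash
python3 - <<'E'
from h import *
from plant import r
import cv2
go([.501,.146,.128],np.radians(90),r)
b=r.grab_frame("side")["image"];a=r.grab_frame("top")["image"]
A=cv2.resize(a[138:243,120:260],(400,300),interpolation=cv2.INTER_CUBIC);B=cv2.resize(b[100:205,150:290],(400,300),interpolation=cv2.INTER_CUBIC)
cv2.imwrite("pics/g2.png",np.hstack([A,B])[:,:,::-1])
E
```

```text
t 4.87 dp [  47.9 -150.2   30.8] dr [-0.     0.001 -0.   ] eef [470.2 296.2 175.9] q [ 0.48  0.24  1.85 -0.    1.06 -1.09] F [-0.1 -0.7 -3.7] op 0.271
```

View pics/g2.png

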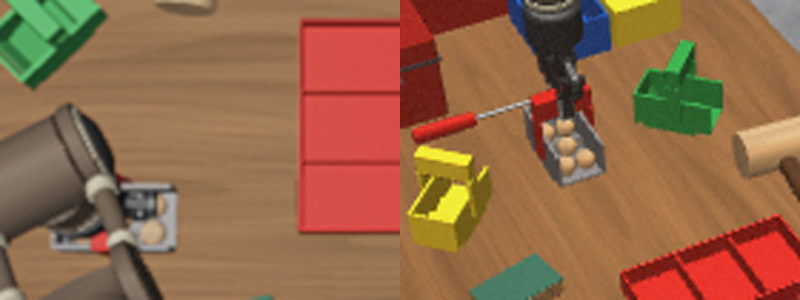

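The picture shows the shaker held level with all five balls in it, with mouth corners at right crop (560,185) and (605,180), as predicted. Next I carry it to the nearest bay.

Emit:
play_rows --moves '[{"dp": [0,-2,0],"dr": [0,0,0],"jaw": 0},{"dp": [0,-5,1],"dr": [0,0,0],"jaw": 0},{"dp": [0,-8,2],"dr": [0,0,0],"jaw": 0},{"dp": [0,-11,2],"dr": [0,0,0],"jaw": 0},{"dp": [0,-13,3],"dr": [0,0,0],"jaw": 0},{"dp": [0,-14,3],"dr": [0,0,0],"jaw": 0},{"dp": [0,-15,3],"dr": [0,0,0],"jaw": 0},{"dp": [0,-15,3],"dr": [0,0,0],"jaw": 0},{"dp": [0,-14,3],"dr": [0,0,0],"jaw": 0},{"dp": [2,-13,3],"dr": [0,0,0],"jaw": 0},{"dp": [4,-12,3],"dr": [0,0,0],"jaw": 0},{"dp": [6,-10,2],"dr": [0,0,0],"jaw": 0},{"dp": [7,-8,1],"dr": [0,0,0],"jaw": 0},{"dp": [8,-6,1],"dr": [0,0,0],"jaw": 0},{"dp": [8,-3,1],"dr": [0,0,0],"jaw": 0},{"dp": [6,-1,0],"dr": [0,0,0],"jaw": 0},{"dp": [5,0,0],"dr": [0,0,0],"jaw": 0},{"dp": [2,0,0],"dr": [0,0,0],"jaw": 0},{"dp": [0,0,0],"dr": [0,0,0],"jaw": 0}]'

```text
clock: 6.55
eef_pos: [0.5003, 0.1466, 0.1264]
tool_rot: [-0.0, 1.572, -0.0]
force: [0.5, -0.3, -3.5]
opening: 0.27
```

Emit:
play_rows --moves '[{"dp": [-2.9,-1.2,0.5],"dr": [0,0,0.015],"jaw": 0},{"dp": [-1.43,-1.92,0],"dr": [0,0,0.025],"jaw": 0},{"dp": [-1.43,-1.92,0],"dr": [0,0,0.025],"jaw": 0},{"dp": [-1.43,-1.92,0],"dr": [0,0,0.025],"jaw": 0},{"dp": [-1.43,-1.92,0],"dr": [0,0,0.025],"jaw": 0},{"dp": [-1.43,-1.92,0],"dr": [0,0,0.025],"jaw": 0},{"dp": [-1.43,-1.92,0],"dr": [0,0,0.025],"jaw": 0},{"dp": [-1.15,-1.53,0],"dr": [0,0,0.02],"jaw": 0},{"dp": [-0.86,-1.15,0],"dr": [0,0,0.015],"jaw": 0},{"dp": [-0.58,-0.76,0],"dr": [0,0,0.01],"jaw": 0},{"dp": [-0.58,-0.76,0],"dr": [0,0,0.01],"jaw": 0},{"dp": [-0.58,-0.76,0],"dr": [0,0,0.01],"jaw": 0},{"dp": [-0.58,-0.76,0],"dr": [0,0,0.01],"jaw": 0},{"dp": [-0.58,-0.76,0],"dr": [0,0,0.01],"jaw": 0},{"dp": [-0.58,-0.76,0],"dr": [0,0,0.01],"jaw": 0},{"dp": [-0.58,-0.76,0],"dr": [0,0,0.01],"jaw": 0},{"dp": [-0.58,-0.76,0],"dr": [0,0,0.01],"jaw": 0},{"dp": [-0.58,-0.76,0],"dr": [0,0,0.01],"jaw": 0},{"dp": [0,0,0],"dr": [0,0,0],"jaw": 0},{"dp": [0,0,0],"dr": [0,0,0],"jaw": 0}]'

```text
clock: 8.22
eef_pos: [0.5014, 0.1217, 0.1427]
tool_rot: [0.229, 1.559, 0.227]
force: [-0.3, 0.0, -3.5]
opening: 0.273
```

```bash
cat >> h.py <<'E'
def lip(r,name=None):
    import cv2
    s=r.read_state();R=Ro.from_rotvec(s["tool_rot"]).as_matrix()
    L=(s["eef_pos"]+R@[.076,-.058,0])*1e3
    print("t",round(float(s["clock"]),2),"lip",L.round(1),"tilt",np.degrees(np.arctan2(-R[2,1]*-1,R[1,1])).round(2),"eef",(s["eef_pos"]*1e3).round(1),"q",s["qpos"].round(2),"F",s["force"].round(1))
    if name:
        b=r.grab_frame("side")["image"];a=r.grab_frame("top")["image"]
        A=cv2.resize(a[130:235,180:320],(400,300),interpolation=cv2.INTER_CUBIC);B=cv2.resize(b[135:240,190:330],(400,300),interpolation=cv2.INTER_CUBIC)
        cv2.imwrite(f"pics/{name}.png",np.hstack([A,B])[:,:,::-1])
E
python3 -c "
from h import *
from plant import r
lip(r,'p1')"
```

```text
t 8.22 lip [501.4  87.9  53.3] tilt 16.62 eef [501.4 121.7 142.7] q [-0.03  0.2   2.    0.35  0.98 -1.8 ] F [-0.3  0.  -3.5]
```

View pics/p1.png

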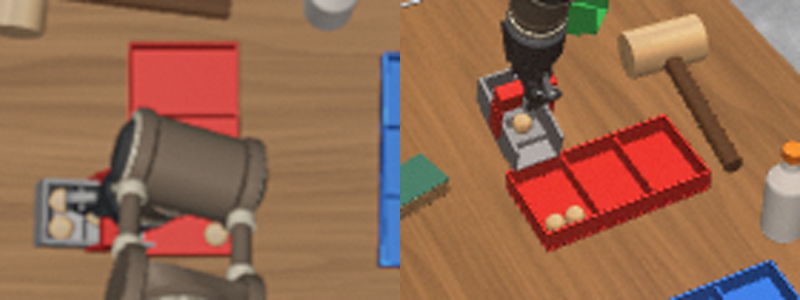

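Pour 1 worked. The side crop shows two balls in the near bay at (555,222) and (575,213), and the middle ball still in the shaker at (522,124). The two back balls show in the top view. I shift to the middle bay.

Emit:
play_rows --moves '[{"dp": [0,0,2],"dr": [0,0,0],"jaw": 0},{"dp": [0,0,5],"dr": [0,0,0],"jaw": 0},{"dp": [0,0,8],"dr": [0,0,0],"jaw": 0},{"dp": [0,0,10],"dr": [0,0,0],"jaw": 0},{"dp": [0,0,11],"dr": [0,0,0],"jaw": 0},{"dp": [0,0,11],"dr": [0,0,0],"jaw": 0},{"dp": [0,0,11],"dr": [0,0,0],"jaw": 0},{"dp": [0,0,9],"dr": [0,0,0],"jaw": 0},{"dp": [0,0,7],"dr": [0,0,0],"jaw": 0},{"dp": [0,0,5],"dr": [0,0,0],"jaw": 0},{"dp": [0,0,2.6],"dr": [0,0,0],"jaw": 0},{"dp": [0,0,0],"dr": [0,0,0],"jaw": 0},{"dp": [0,0,0],"dr": [0,0,0],"jaw": 0},{"dp": [-0.86,-1.15,0],"dr": [0,0,0.015],"jaw": 0},{"dp": [-1.15,-1.53,0],"dr": [0,0,0.02],"jaw": 0},{"dp": [-1.15,-1.53,0],"dr": [0,0,0.02],"jaw": 0},{"dp": [-1.15,-1.53,0],"dr": [0,0,0.02],"jaw": 0},{"dp": [-0.86,-1.15,0],"dr": [0,0,0.015],"jaw": 0},{"dp": [0,0,0],"dr": [0,0,0],"jaw": 0}]'

```text
clock: 9.9
eef_pos: [0.5829, 0.1126, 0.1453]
tool_rot: [0.3, 1.55, 0.297]
force: [-0.0, -0.2, -4.6]
opening: 0.272
```

```bash
python3 -c "
from h import *
from plant import r
lip(r)
s=r.read_state();q=s['qpos'];R=Ro.from_rotvec(s['tool_rot'])
print((model(q,1,1,np.pi/2).inv()*R).magnitude(),(model(q,-1,1,np.pi/2).inv()*R).magnitude())"
```

```text
t 9.9 lip [582.9  87.   53.2] tilt 21.8 eef [582.9 112.6 145.3] q [-0.08  0.35  1.82  0.44  1.05 -1.89] F [-0.  -0.2 -4.6]
4.972820174300706e-16 0.8816762457106866
```

Emit:
play_rows --moves '[{"dp": [-0.58,-0.76,0],"dr": [0,0,0.01],"jaw": 0},{"dp": [-0.58,-0.76,0],"dr": [0,0,0.01],"jaw": 0},{"dp": [-0.58,-0.76,0],"dr": [0,0,0.01],"jaw": 0},{"dp": [-0.58,-0.76,0],"dr": [0,0,0.01],"jaw": 0},{"dp": [-0.58,-0.76,0],"dr": [0,0,0.01],"jaw": 0},{"dp": [-0.58,-0.76,0],"dr": [0,0,0.01],"jaw": 0},{"dp": [-0.58,-0.76,0],"dr": [0,0,0.01],"jaw": 0},{"dp": [-0.58,-0.76,0],"dr": [0,0,0.01],"jaw": 0},{"dp": [-0.58,-0.76,0],"dr": [0,0,0.01],"jaw": 0},{"dp": [-0.58,-0.76,0],"dr": [0,0,0.01],"jaw": 0},{"dp": [-0.58,-0.76,0],"dr": [0,0,0.01],"jaw": 0},{"dp": [0,0,0],"dr": [0,0,0],"jaw": 0},{"dp": [0,0,0],"dr": [0,0,0],"jaw": 0},{"dp": [0,0,0],"dr": [0,0,0],"jaw": 0},{"dp": [0,0,0],"dr": [0,0,0],"jaw": 0}]'

```text
clock: 11.15
eef_pos: [0.583, 0.1036, 0.1478]
tool_rot: [0.385, 1.536, 0.384]
force: [1.0, 0.6, -4.1]
opening: 0.272
```

```bash
python3 -c "
from h import *
from plant import r
lip(r,'p2')"
```

```text
t 11.15 lip [583.   88.2  53.5] tilt 28.08 eef [583.  103.6 147.8] q [-0.15  0.37  1.82  0.55  1.1  -2.01] F [ 1.   0.6 -4.1]
```

View pics/p2.png

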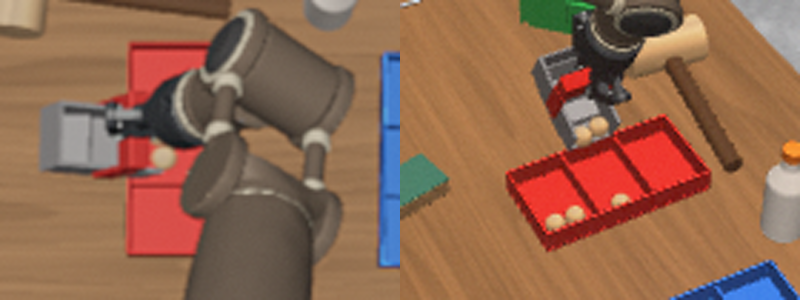

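```bash
python3 -c "
from h import *
from plant import r
s=r.read_state();R=Ro.from_rotvec(s['tool_rot']).as_matrix();print(s['clock'])
for n,o in(('side',(190,135)),('top',(180,130))):
  f=pickle.load(open(n+'0.pkl','rb'))
  for x in(-42,0,34,50,66):
   for y in(-14,14):
    P=s['eef_pos']+R@(np.array([-19+105-26,-x,y])/1e3) # tool y=-shaker x
    c=f['R']@P+f['t'];c=f['camera_matrix']@(c/c[2]);print(n,x,y,((c[:2]-o)*400/140+(400 if n=='side' else 0)*np.array([1,0])).round(0))
"
```

```text
11.25
side -42 -14 [554.  77.]
side -42 14 [572.  70.]
side 0 -14 [566. 103.]
side 0 14 [585.  97.]
side 34 -14 [577. 125.]
side 34 14 [595. 119.]
side 50 -14 [581. 136.]
side 50 14 [600. 129.]
side 66 -14 [586. 146.]
side 66 14 [604. 139.]
top -42 -14 [ 66. 148.]
top -42 14 [ 66. 123.]
top 0 -14 [101. 151.]
top 0 14 [101. 126.]
top 34 -14 [129. 153.]
top 34 14 [129. 128.]
top 50 -14 [142. 154.]
top 50 14 [142. 129.]
top 66 -14 [155. 155.]
top 66 14 [155. 130.]
```

The two back balls at side crop (580,135) and (598,127) were already rolling. Projected along the shaker, they were about 48 mm forward at 11.15 s and about 72 mm at 11.20 s. So they let go at 28°, early, and I need to see where they land.

Emit:
play_rows --moves '[{"dp": [0,0,0],"dr": [0,0,0],"jaw": 0},{"dp": [0,0,0],"dr": [0,0,0],"jaw": 0},{"dp": [0,0,0],"dr": [0,0,0],"jaw": 0},{"dp": [0,0,0],"dr": [0,0,0],"jaw": 0},{"dp": [0,0,0],"dr": [0,0,0],"jaw": 0},{"dp": [0,0,0],"dr": [0,0,0],"jaw": 0}]'

```text
clock: 11.75
eef_pos: [0.583, 0.1035, 0.1478]
tool_rot: [0.385, 1.536, 0.384]
force: [0.0, 0.2, -4.4]
opening: 0.271
```

```bash
python3 -c "
from h import *
from plant import r
import cv2
lip(r)
b=r.grab_frame('side')['image']
B=cv2.resize(b[165:240,215:315],(800,600),interpolation=cv2.INTER_CUBIC)
cv2.imwrite('pics/p3.png',B[:,:,::-1])"
```

```text
t 11.75 lip [583.   88.   53.4] tilt 28.08 eef [583.  103.5 147.8] q [-0.15  0.37  1.82  0.55  1.1  -2.01] F [ 0.   0.2 -4.4]
```

View pics/p3.png

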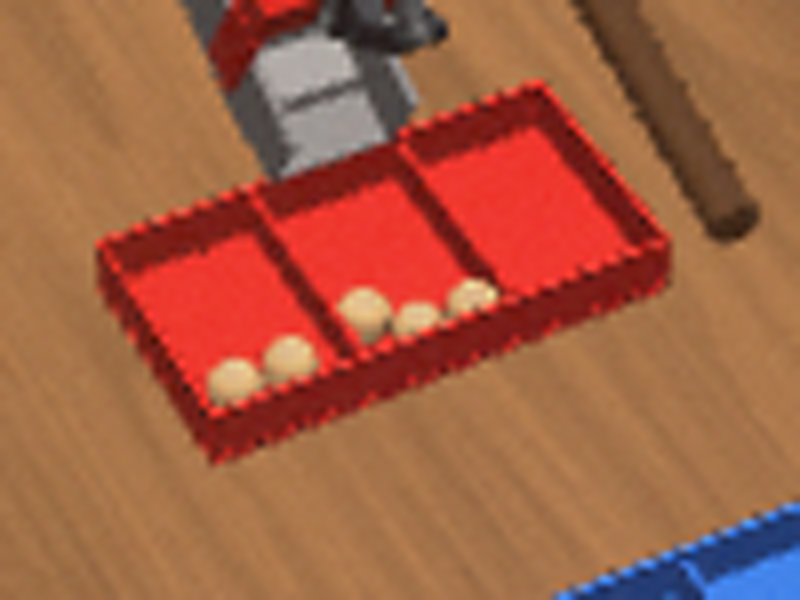

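Three balls ended in the middle bay, at p3 crop (365,313), (415,320) and (472,297), and the far bay is empty. I'll work out exactly where these balls lie before choosing a remedy.

```bash
python3 -c "
from h import *
f=pickle.load(open('side0.pkl','rb'))
for p in [(236,380),(290,360),(365,313),(415,322),(472,299)]:
  for z in (.018,.03,.042): print(p,z,(top(f,p,z,(215,165),(.125,.125))[:2]*1e3).round(0),end=' ')
  print()
for n,p in (('div2 near-top',(497,290)),('div2 far-top',(400,150)),('div1 near',(355,352)),('corner',(668,243)),('cornerL',(210,415))): print(n,(top(f,p,.035,(215,165),(.125,.125))[:2]*1e3).round(0))
"
```

```text
(236, 380) 0.018 [488.  10.] (236, 380) 0.03 [484.   0.] (236, 380) 0.042 [479. -10.] 
(290, 360) 0.018 [517.   9.] (290, 360) 0.03 [512.  -0.] (290, 360) 0.042 [507. -10.] 
(365, 313) 0.018 [563.  20.] (365, 313) 0.03 [558.  10.] (365, 313) 0.042 [553.   0.] 
(415, 322) 0.018 [582.   3.] (415, 322) 0.03 [576.  -6.] (415, 322) 0.042 [571. -16.] 
(472, 299) 0.018 [613.   4.] (472, 299) 0.03 [608.  -6.] (472, 299) 0.042 [602. -16.] 
div2 near-top [619. -10.]
div2 far-top [623.  96.]
div1 near [540. -14.]
corner [708. -22.]
cornerL [462. -18.]
```

The three balls lie on the middle bay's floor against its far wall, and the far bay is empty, so the task isn't met yet. Gripping a ball is forbidden. One mend is to use the shaker's thin side wall as a ramp that lifts a ball along the divider into the empty bay. First I check whether the arm can reach that pose: shaker rolled on its side, mouth towards +x.

```bash
date; ls -l --time-sort --time-style=+%T pics | tail -2; cat >> h.py <<'E'
D=[([1.07,.309,1.635,0,1.2,-.07],[.2606,.5672,.2301]),([.49,.21,1.83,0,1.11,-.46],[.4698,.2968,.2015]),([.48,.24,1.85,0,1.06,-1.09],[.4702,.2962,.1759]),
([-.03,.2,2.,.35,.98,-1.8],[.5014,.1217,.1427]),([-.08,.35,1.82,.44,1.05,-1.89],[.5829,.1126,.1453]),([-.15,.37,1.82,.55,1.1,-2.01],[.583,.1035,.1478])]
def fk(q,P):
    h,L1,L2,e,Lt,dy=P
    a=q[1];b=q[1]+q[2]
    w=np.array([L1*np.sin(a)+L2*np.sin(b)+e*np.cos(b),dy,h+L1*np.cos(a)+L2*np.cos(b)-e*np.sin(b)])
    R=model(q,1,1,np.pi/2)
    return Ro.from_euler('z',q[0]).apply(w)+R.apply([Lt,0,0]),R
from scipy.optimize import least_squares
def fit():
    f=lambda P:np.concatenate([(fk(q,P)[0]-p)*100 for q,p in D]+[0.05*(np.array(P)-[.35,.42,.4,0,.25,0])])
    s=least_squares(f,[.35,.42,.4,0,.25,.0]);return s.x,f(s.x)
LO=[-3.06,-.79,.05,-1.19,.05,-2.94];HI=[3.06,1.96,2.63,4.34,2.64,2.94]
def ik(p,M,P,seeds=30):
    rng=np.random.default_rng(0);best=None
    for i in range(seeds):
        q0=rng.uniform(LO,HI)
        def g(q):
            x,R=fk(q,P);return np.concatenate([(x-p)*5,(R.inv()*Ro.from_matrix(M)).as_rotvec()])
        s=least_squares(g,q0,bounds=(LO,HI))
        if best is None or s.cost<best.cost:best=s
        if s.cost<1e-6: print("  sol",s.x.round(2))
    return best
E
python3 - <<'E'
from h import *
P,res=fit();print(P.round(3),(res[:18]*10).round(1))
th=np.radians(45)
sx=np.array([np.cos(th),0,-np.sin(th)])
for sg in(1,-1):   # shaker z -> +y (gripper on +y side) or -y
    sz=np.array([0,sg,0.]);tx=-sz;ty=-sx;M=np.stack([tx,ty,np.cross(tx,ty)],1)
    p=np.array([.545,(-.016+.086 if sg>0 else .045-.086),.075])
    print(sg);b=ik(p,M,P,24);print(b.cost,b.x.round(2))
E
```

```text
Fri Dec  4 23:23:41 UTC 2026
[0.311 0.481 0.527 0.034 0.314 0.044] [ 0.6  1.4  1.6 -2.9  2.  -2.5 -0.2 -2.  -2.5  1.6 -3.4  1.3 -0.6  1.1
  0.8  0.4  0.6  1.3]
1
  sol [ 0.55  1.07  1.53 -1.09  1.84 -2.83]
  sol [ 0.55  1.07  1.53 -1.09  1.84 -2.83]
  sol [ 0.55  1.07  1.53 -1.09  1.84 -2.83]
  sol [ 0.55  1.07  1.53 -1.09  1.84 -2.83]
  sol [ 0.55  1.07  1.53 -1.09  1.84 -2.83]
  sol [ 0.55  1.07  1.53 -1.09  1.84 -2.83]
1.1095657965954021e-27 [ 0.55  1.07  1.53 -1.09  1.84 -2.83]
-1
  sol [-0.64  1.05  1.57  0.99  1.87  2.78]
  sol [-0.64  1.05  1.57  0.99  1.87  2.78]
  sol [-0.64  1.05  1.57  0.99  1.87  2.78]
  sol [-0.64  1.05  1.57  0.99  1.87  2.78]
  sol [-0.64  1.05  1.57  0.99  1.87  2.78]
  sol [-0.64  1.05  1.57  0.99  1.87  2.78]
  sol [-0.64  1.05  1.57  0.99  1.87  2.78]
  sol [-0.64  1.05  1.57  0.99  1.87  2.78]
  sol [-0.64  1.05  1.57  0.99  1.87  2.78]
  sol [-0.64  1.05  1.57  0.99  1.87  2.78]
  sol [-0.64  1.05  1.57  0.99  1.87  2.78]
3.205710392432555e-31 [-0.64  1.05  1.57  0.99  1.87  2.78]ls: unrecognized option '--time-sort'
Try 'ls --help' for more information.
```

```bash
python3 - <<'E'
from h import *
P,res=fit()
for deg in (54,45,35):
  th=np.radians(deg)
  for yaw in (0,20,-20):
    c,s=np.cos(np.radians(yaw)),np.sin(np.radians(yaw))
    Z=np.array([[c,-s,0],[s,c,0],[0,0,1]])
    sx=Z@[np.cos(th),0,-np.sin(th)];sz=Z@[np.sin(th),0,np.cos(th)]
    for sg in(-1,1):
      tx=-sz;ty=sg*sx;M=np.stack([tx,ty,np.cross(tx,ty)],1)
      p=np.array([.59,.02,.006])-.062*sx+.086*sz
      import io,contextlib
      with contextlib.redirect_stdout(io.StringIO()): b=ik(p,M,P,16)
      print(deg,yaw,sg,p.round(3),"cost %.1e"%b.cost,b.x.round(2))
E
```

```text
54 0 -1 [0.623 0.02  0.107] cost 1.4e-02 [-0.03  1.05  0.97 -0.06  2.07  2.94]
54 0 1 [0.623 0.02  0.107] cost 8.8e-30 [-0.03  1.05  0.98 -0.03  2.06 -0.03]
54 20 -1 [0.621 0.031 0.107] cost 2.8e-24 [ 0.09  1.03  1.01 -0.24  2.02  2.88]
54 20 1 [0.621 0.031 0.107] cost 1.6e-30 [ 0.09  1.03  1.01 -0.24  2.02 -0.26]
54 -20 -1 [0.621 0.009 0.107] cost 1.7e-17 [-0.14  1.02  1.03  0.19  2.02 -2.94]
54 -20 1 [0.621 0.009 0.107] cost 2.6e-29 [-0.14  1.02  1.03  0.19  2.02  0.2 ]
45 0 -1 [0.607 0.02  0.111] cost 1.5e-02 [-0.04  0.9   1.16 -0.02  1.87  2.94]
45 0 1 [0.607 0.02  0.111] cost 2.9e-30 [-0.03  0.9   1.15 -0.02  1.87 -0.03]
45 20 -1 [0.606 0.026 0.111] cost 8.4e-28 [ 0.07  0.89  1.18 -0.2   1.83  2.89]
45 20 1 [0.606 0.026 0.111] cost 2.4e-31 [ 0.07  0.89  1.18 -0.2   1.83 -0.25]
45 -20 -1 [0.606 0.014 0.111] cost 3.7e-06 [-0.13  0.88  1.2   0.16  1.84 -2.94]
45 -20 1 [0.606 0.014 0.111] cost 1.7e-30 [-0.13  0.88  1.2   0.16  1.84  0.2 ]
35 0 -1 [0.589 0.02  0.112] cost 1.4e-02 [-0.06  0.75  1.35  0.01  1.65  2.94]
35 0 1 [0.589 0.02  0.112] cost 1.1e-31 [-0.03  0.75  1.35 -0.02  1.66 -0.03]
35 20 -1 [0.589 0.02  0.112] cost 2.4e-30 [ 0.05  0.74  1.37 -0.17  1.63  2.88]
35 20 1 [0.589 0.02  0.112] cost 3.0e-31 [ 0.05  0.74  1.37 -0.17  1.63 -0.26]
35 -20 -1 [0.589 0.02  0.112] cost 2.0e-15 [-0.11  0.73  1.38  0.14  1.63 -2.94]
35 -20 1 [0.589 0.02  0.112] cost 5.6e-32 [-0.11  0.73  1.38  0.14  1.63  0.2 ]
```

```bash
date +%T; stat -c '%y %n' pics/top0.png pics/p3.png | cut -c12-19,36-
```

```text
23:26:45
23:07:57 pics/top0.png
23:13:47 pics/p3.png
```

Nineteen minutes used. The mend I'll try works like this:
- Turn the shaker so its closed rear face points at the second divider, leaning over a ball.
- Roll one ball up the divider, pinched between the rear face and the divider, until it tips into the empty bay.

First I lift and turn.

Emit:
play_rows --moves '[{"dp": [-4,0,0],"dr": [0,0,-0.02],"jaw": 0},{"dp": [-8,0,0],"dr": [0,0,-0.05],"jaw": 0},{"dp": [-10,0,0],"dr": [0,0,-0.06],"jaw": 0},{"dp": [-12,0,0],"dr": [0,0,-0.06],"jaw": 0},{"dp": [-12,0,0],"dr": [0,0,-0.06],"jaw": 0},{"dp": [-12,0,0],"dr": [0,0,-0.06],"jaw": 0},{"dp": [-12,0,0],"dr": [0,0,-0.06],"jaw": 0},{"dp": [-10,0,0],"dr": [0,0,-0.06],"jaw": 0},{"dp": [-4,0,0],"dr": [0,0,-0.06],"jaw": 0},{"dp": [0,0,0],"dr": [0.06,0,0],"jaw": 0},{"dp": [0,0,0],"dr": [0.12,0,0],"jaw": 0},{"dp": [0,0,0],"dr": [0.12,0,0],"jaw": 0},{"dp": [0,0,0],"dr": [0.12,0,0],"jaw": 0},{"dp": [0,0,0],"dr": [0.12,0,0],"jaw": 0},{"dp": [0,0,0],"dr": [0.12,0,0],"jaw": 0},{"dp": [0,0,0],"dr": [0.12,0,0],"jaw": 0},{"dp": [0,0,0],"dr": [0.12,0,0],"jaw": 0},{"dp": [0,0,0],"dr": [0.12,0,0],"jaw": 0},{"dp": [0,0,0],"dr": [0.12,0,0],"jaw": 0},{"dp": [0,0,0],"dr": [0.12,0,0],"jaw": 0}]' --squeeze 110

```text
clock: 13.47
eef_pos: [0.5826, 0.0801, 0.228]
tool_rot: [0.983, 1.338, -0.983]
force: [0.7, 0.8, -3.8]
opening: 0.268
```

Emit:
play_rows --moves '[{"dp": [0,0,0],"dr": [0.12,0,0],"jaw": 0},{"dp": [0,0,0],"dr": [0.12,0,0],"jaw": 0},{"dp": [0,0,0],"dr": [0.07,0,0],"jaw": 0},{"dp": [0,0,0],"dr": [0,0,-0.04],"jaw": 0},{"dp": [0,0,0],"dr": [0,0,-0.08],"jaw": 0},{"dp": [0,0,0],"dr": [0,0,-0.08],"jaw": 0},{"dp": [0,0,0],"dr": [0,0,-0.08],"jaw": 0},{"dp": [0,0,0],"dr": [0,0,-0.08],"jaw": 0},{"dp": [0,0,0],"dr": [0,0,-0.08],"jaw": 0},{"dp": [0,0,0],"dr": [0,0,-0.08],"jaw": 0},{"dp": [0,0,0],"dr": [0,0,-0.06],"jaw": 0},{"dp": [0,0,0],"dr": [0,0,0],"jaw": 0}]'

```text
clock: 14.47
eef_pos: [0.584, 0.0798, 0.2251]
tool_rot: [0.876, 1.623, -1.624]
force: [0.6, -1.4, -3.9]
opening: 0.269
```

```bash
cat >> h.py <<'E'
def rear(r):
    """rear lower edge middle (shaker -62,0,0); tool y=-shaker x, so +62 in tool y, 86 in tool x"""
    s=r.read_state();R=Ro.from_rotvec(s["tool_rot"]).as_matrix()
    E=(s["eef_pos"]+R@[.086,.062,0])*1e3
    ideal=lambda b:np.array([[-np.sin(b),np.cos(b),0],[0,0,-1],[-np.cos(b),-np.sin(b),0]])
    b=np.arctan2(-R[2,1],R[0,1]); rv=(Ro.from_matrix(R).inv()*Ro.from_matrix(ideal(b))).as_rotvec()
    print("t",round(float(s["clock"]),2),"edge",E.round(1),"beta",np.degrees(b).round(1),"dr to square",rv.round(3),"F",s["force"].round(1),"q",s["qpos"].round(2)); return E,R
def balls(r):
    import cv2
    f=r.grab_frame("side");im=f["image"];cv2.imwrite("pics/last.png",cv2.resize(im[165:240,215:315],(800,600),interpolation=cv2.INTER_CUBIC)[:,:,::-1])
    hsv=cv2.cvtColor(im,cv2.COLOR_RGB2HSV);m=((hsv[...,0]>8)&(hsv[...,0]<25)&(hsv[...,2]>140)&(hsv[...,1]<170)).astype(np.uint8)
    poly=np.array([[227,195],[282,175],[300,196],[242,224]]);k=np.zeros_like(m);cv2.fillPoly(k,[poly],1);m&=k
    d=cv2.distanceTransform(m,cv2.DIST_L2,5)
    n,l,st,c=cv2.connectedComponentsWithStats(m)
    for i in range(1,n):
        if st[i,4]>8:
            x,y,w,h=st[i,:4]; u=x+w/2-.5; v=y-.5+3.75   # top of disc + radius in pixels
            print("blob bbox",st[i].tolist(),"centre uv",(round(u,1),round(v,1)),"xy(z=18)",(ray(f,(u,v),.018)[:2]*1e3).round(0))
E
python3 -c "
from h import *
from plant import r
rear(r);balls(r)"
```

```text
t 14.47 edge [588.5  79.8 119.2] beta 33.3 dr to square [-0.001 -0.    -0.   ] F [ 0.6 -1.4 -3.9] q [0.05 0.62 1.3  0.03 1.8  0.05]
blob bbox [257, 200, 20, 8, 68] centre uv (np.float64(266.5), np.float64(203.2)) xy(z=18) [586.  11.]
blob bbox [241, 207, 14, 9, 60] centre uv (np.float64(247.5), np.float64(210.2)) xy(z=18) [504.  12.]
blob bbox [241, 219, 13, 6, 17] centre uv (np.float64(247.0), np.float64(222.2)) xy(z=18) [475. -41.]
```

View pics/last.png

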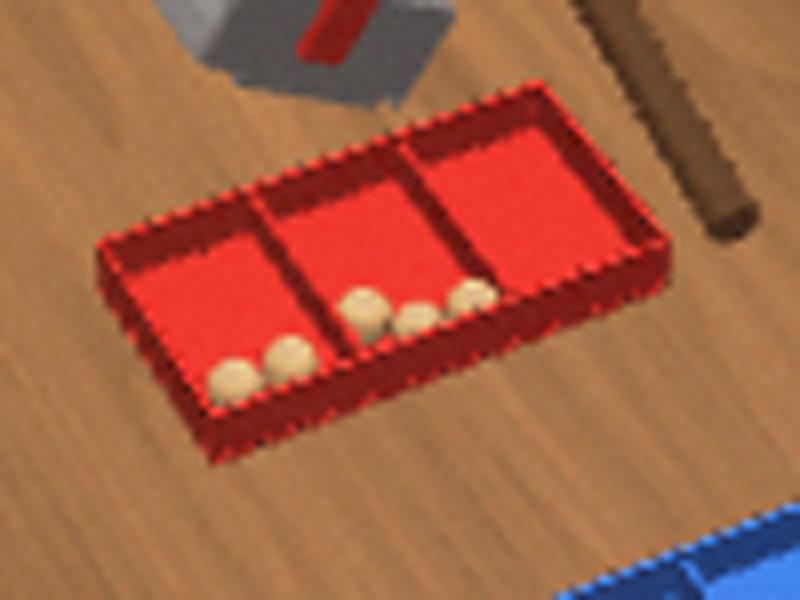

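The picture shows the balls at rest at crop (365,313), (415,325) and (473,303), i.e. about (558,13), (580,-4) and (608,-4) mm. The last one touches divider 2. I'll bring the rear edge just above that ball to roll it free along +y.

Emit:
play_rows --moves '[{"dp": [5,5,5],"dr": [0,0,0],"jaw": 0},{"dp": [10,10,10],"dr": [0,0,0],"jaw": 0},{"dp": [10,10,12],"dr": [0,0,0],"jaw": 0},{"dp": [10,10,12],"dr": [0,0,0],"jaw": 0},{"dp": [10,10,11],"dr": [0,0,0],"jaw": 0},{"dp": [8,8,6],"dr": [0,0,0],"jaw": 0},{"dp": [4,4,3],"dr": [0,0,0],"jaw": 0},{"dp": [0,0,1],"dr": [0,0,0],"jaw": 0},{"dp": [0,0,0],"dr": [0,0,0],"jaw": 0}]'

```text
clock: 15.27
eef_pos: [0.5992, 0.0195, 0.1482]
tool_rot: [0.876, 1.623, -1.623]
force: [0.0, 0.1, -3.2]
opening: 0.264
```

```bash
python3 -c "
from h import *
from plant import r
rear(r)"
```

```text
t 15.27 edge [603.7  19.5  42.3] beta 33.3 dr to square [-0.    -0.001 -0.   ] F [ 0.   0.1 -3.2] q [-0.03  0.72  1.31 -0.02  1.7  -0.03]
```

Emit:
play_rows --moves '[{"dp": [3,3,0],"dr": [0,0,0],"jaw": 0},{"dp": [2.4,2.6,0],"dr": [0,0,0],"jaw": 0},{"dp": [1,1,0],"dr": [0,0,0],"jaw": 0},{"dp": [0.42,0.27,0],"dr": [0,0,0],"jaw": 0},{"dp": [0.42,0.27,0],"dr": [0,0,0],"jaw": 0},{"dp": [0,0,0],"dr": [0,0,0],"jaw": 0},{"dp": [0,0,0],"dr": [0,0,0],"jaw": 0}]'

```text
clock: 15.85
eef_pos: [0.6015, 0.0198, 0.139]
tool_rot: [0.877, 1.622, -1.622]
force: [0.2, 0.3, -3.1]
opening: 0.265
```

```bash
python3 -c "
from h import *
from plant import r
rear(r)"
```

```text
t 15.85 edge [606.2  19.8  33.1] beta 33.2 dr to square [ 0.  0. -0.] F [ 0.2  0.3 -3.1] q [-0.03  0.73  1.31 -0.02  1.68 -0.03]
```

Emit:
play_rows --moves '[{"dp": [0.42,0.27,0],"dr": [0,0,0],"jaw": 0},{"dp": [0.42,0.27,0],"dr": [0,0,0],"jaw": 0},{"dp": [0.42,0.27,0],"dr": [0,0,0],"jaw": 0},{"dp": [0,0,0],"dr": [0,0,0],"jaw": 0}]'

```text
clock: 16.18
eef_pos: [0.6015, 0.0196, 0.1378]
tool_rot: [0.877, 1.622, -1.622]
force: [-0.5, -0.2, -0.2]
opening: 0.263
```

Emit:
play_rows --moves '[{"dp": [0.42,0.27,0],"dr": [0,0,0],"jaw": 0},{"dp": [0.42,0.27,0],"dr": [0,0,0],"jaw": 0},{"dp": [0,0,0],"dr": [0,0,0],"jaw": 0}]'

```text
clock: 16.43
eef_pos: [0.6016, 0.0196, 0.1374]
tool_rot: [0.877, 1.622, -1.622]
force: [0.3, 0.4, 3.0]
opening: 0.269
```

There's 6 N of contact on the ball's top. I'll roll it along +y and lift off.

Emit:
play_rows --moves '[{"dp": [0,0,-3],"dr": [0,0,0],"jaw": 0},{"dp": [0,0,-7],"dr": [0,0,0],"jaw": 0},{"dp": [0,0,-12],"dr": [0,0,0],"jaw": 0},{"dp": [-10,-6.5,-10],"dr": [0,0,0],"jaw": 0},{"dp": [-10,-6.5,-4],"dr": [0,0,0],"jaw": 0},{"dp": [-10,-6.5,0],"dr": [0,0,0],"jaw": 0},{"dp": [-5,-3,0],"dr": [0,0,0],"jaw": 0},{"dp": [0,0,0],"dr": [0,0,0],"jaw": 0},{"dp": [0,0,0],"dr": [0,0,0],"jaw": 0},{"dp": [0,0,0],"dr": [0,0,0],"jaw": 0}]'

```text
clock: 17.27
eef_pos: [0.6016, 0.0553, 0.1775]
tool_rot: [0.877, 1.622, -1.623]
force: [0.3, 0.1, -3.8]
opening: 0.265
```

```bash
sed -i 's/poly=np.array.*; *k=/poly=np.array([[229,196],[282,177],[298,195],[242,216]]);k=/; s/;k=np.zeros_like/;k=np.zeros_like/' h.py; python3 -c "
from h import *
from plant import r
rear(r);balls(r)
import cv2
im=cv2.imread('pics/last.png'); cv2.imwrite('pics/last_small.png',im)"; date +%T
```

```text
t 17.27 edge [606.3  55.2  71.6] beta 33.2 dr to square [-0. -0. -0.] F [ 0.3  0.1 -3.8] q [0.02 0.69 1.29 0.01 1.74 0.01]
blob bbox [268, 196, 6, 7, 34] centre uv (np.float64(270.5), np.float64(199.2)) xy(z=18) [610.  22.]
blob bbox [257, 201, 13, 7, 47] centre uv (np.float64(263.0), np.float64(204.2)) xy(z=18) [571.  12.]
blob bbox [241, 207, 14, 9, 60] centre uv (np.float64(247.5), np.float64(210.2)) xy(z=18) [504.  12.]
23:28:43
```

The ball came off the wall and is now at about (608,20). I repeat the roll to get it clear of the other two.

Emit:
play_rows --moves '[{"dp": [5,3.3,6],"dr": [0,0,0],"jaw": 0},{"dp": [10,6.6,10],"dr": [0,0,0],"jaw": 0},{"dp": [10,6.6,10],"dr": [0,0,0],"jaw": 0},{"dp": [5,3.3,5],"dr": [0,0,0],"jaw": 0},{"dp": [2,1.3,2],"dr": [0,0,0],"jaw": 0},{"dp": [1,0.6,0],"dr": [0,0,0],"jaw": 0},{"dp": [0.6,0.4,0],"dr": [0,0,0],"jaw": 0},{"dp": [0.6,0.4,0],"dr": [0,0,0],"jaw": 0},{"dp": [0,0,0],"dr": [0,0,0],"jaw": 0}]'

```text
clock: 18.07
eef_pos: [0.602, 0.0229, 0.1377]
tool_rot: [0.876, 1.622, -1.622]
force: [-0.9, 0.7, -0.2]
opening: 0.267
```

Emit:
play_rows --moves '[{"dp": [0,0,-3],"dr": [0,0,0],"jaw": 0},{"dp": [0,0,-6],"dr": [0,0,0],"jaw": 0},{"dp": [0,0,-8],"dr": [0,0,0],"jaw": 0},{"dp": [0,0,-8],"dr": [0,0,0],"jaw": 0},{"dp": [0,0,-8],"dr": [0,0,0],"jaw": 0},{"dp": [0,0,-8],"dr": [0,0,0],"jaw": 0},{"dp": [-10,-6.5,-4],"dr": [0,0,0],"jaw": 0},{"dp": [-10,-6.5,0],"dr": [0,0,0],"jaw": 0},{"dp": [-10,-6.5,0],"dr": [0,0,0],"jaw": 0},{"dp": [0,0,0],"dr": [0,0,0],"jaw": 0},{"dp": [0,0,0],"dr": [0,0,0],"jaw": 0},{"dp": [0,0,0],"dr": [0,0,0],"jaw": 0}]'

```text
clock: 19.07
eef_pos: [0.6022, 0.0673, 0.1728]
tool_rot: [0.878, 1.621, -1.622]
force: [0.2, 0.1, -3.1]
opening: 0.264
```

```bash
python3 -c "
from h import *
from plant import r
rear(r);balls(r)"; date +%T
```

```text
t 19.07 edge [607.   67.3  66.9] beta 33.2 dr to square [-0.001 -0.    -0.   ] F [ 0.2  0.1 -3.1] q [0.03 0.7  1.29 0.02 1.74 0.03]
blob bbox [265, 192, 6, 6, 32] centre uv (np.float64(267.5), np.float64(195.2)) xy(z=18) [610.  47.]
blob bbox [257, 201, 13, 7, 47] centre uv (np.float64(263.0), np.float64(204.2)) xy(z=18) [571.  12.]
blob bbox [241, 207, 14, 9, 60] centre uv (np.float64(247.5), np.float64(210.2)) xy(z=18) [504.  12.]
23:29:07
```

The ball is now alone at about (608,45). I lean the rear face more (39°) and slide down behind the ball, parallel to the face.

Emit:
play_rows --moves '[{"dp": [-2.9,4.5,0],"dr": [0,0,-0.05],"jaw": 0},{"dp": [-2.9,4.5,0],"dr": [0,0,-0.051],"jaw": 0},{"dp": [-5.6,7,0],"dr": [0,0,0],"jaw": 0},{"dp": [-5.7,7,0],"dr": [0,0,0],"jaw": 0},{"dp": [0,0,0],"dr": [0,0,0],"jaw": 0},{"dp": [8,0,0],"dr": [0,0,0],"jaw": 0},{"dp": [12,0,0],"dr": [0,0,0],"jaw": 0},{"dp": [12,0,0],"dr": [0,0,0],"jaw": 0},{"dp": [10,0,0],"dr": [0,0,0],"jaw": 0},{"dp": [8,0,0],"dr": [0,0,0],"jaw": 0},{"dp": [0,0,0],"dr": [0,0,0],"jaw": 0}]'

```text
clock: 20.03
eef_pos: [0.5966, 0.0676, 0.1318]
tool_rot: [0.803, 1.694, -1.694]
force: [-0.3, -0.6, -3.1]
opening: 0.269
```

```bash
python3 -c "
from h import *
from plant import r
rear(r);balls(r)"; date +%T
```

```text
t 20.03 edge [590.1  67.6  26. ] beta 39.3 dr to square [-0.  0.  0.] F [-0.3 -0.6 -3.1] q [0.03 0.8  1.24 0.02 1.78 0.03]
blob bbox [267, 193, 4, 5, 12] centre uv (np.float64(268.5), np.float64(196.2)) xy(z=18) [611.  40.]
blob bbox [257, 201, 13, 7, 47] centre uv (np.float64(263.0), np.float64(204.2)) xy(z=18) [571.  12.]
blob bbox [241, 207, 14, 9, 60] centre uv (np.float64(247.5), np.float64(210.2)) xy(z=18) [504.  12.]
23:29:56
```

Emit:
play_rows --moves '[{"dp": [8,0,0],"dr": [0,0,0],"jaw": 0},{"dp": [8,0,0],"dr": [0,0,0],"jaw": 0},{"dp": [4,0,0],"dr": [0,0,0],"jaw": 0},{"dp": [0,0,0],"dr": [0,0,0],"jaw": 0},{"dp": [0,0,0],"dr": [0,0,0],"jaw": 0}]'

```text
clock: 20.5
eef_pos: [0.5862, 0.0677, 0.1177]
tool_rot: [0.806, 1.691, -1.691]
force: [-0.3, -0.1, -3.8]
opening: 0.265
```

Emit:
play_rows --moves '[{"dp": [1.6,2,0],"dr": [0,0,0],"jaw": 0},{"dp": [1.6,1,0],"dr": [0,0,0],"jaw": 0},{"dp": [0,0,0],"dr": [0,0,0],"jaw": 0},{"dp": [0,0,0],"dr": [0,0,0],"jaw": 0}]'

```text
clock: 20.83
eef_pos: [0.5857, 0.0677, 0.1153]
tool_rot: [0.803, 1.693, -1.694]
force: [-4.3, 0.7, 5.8]
opening: 0.267
```

```bash
python3 -c "
from h import *
from plant import r
rear(r)"; date +%T
```

```text
t 20.83 edge [579.3  67.7   9.5] beta 39.3 dr to square [-0.  0.  0.] F [-4.3  0.7  5.8] q [0.03 0.8  1.28 0.02 1.75 0.03]
23:30:11
```

The reaction on the face is about 9 N normal with 4 N friction, so friction is high (≥0.45) and the pinch will hold. Now I compute the edge path that rolls the ball up the divider and over its corner.

```bash
python3 - <<'E'
from h import *
r0=14;b=np.radians(39.3)
tx=np.array([-np.sin(b),-np.cos(b)]);ty=np.array([np.cos(b),-np.sin(b)])
pts=[np.zeros(2)]
for h in np.linspace(0,17,11)[1:]: pts.append(h*np.array([np.sin(b),1+np.cos(b)]))
T=pts[-1].copy();al=0;rc=None;n=0
A=np.radians(np.linspace(0,120,401))
out=[]
for i in range(400):
    da=A[1]
    if al<.38: rc=r0*np.array([-np.cos(al)-np.cos(b),np.sin(al)+np.sin(b)])
    T=T+np.array([rc[1],-rc[0]])*da; 
    if al>=.38: rc=Ro.from_euler('z',-da).apply([*rc,0])[:2]
    al+=da
    if (i+1)%40==0: out.append(T.copy())
pts+=out
d=np.diff(np.array(pts),axis=0)
for i,v in enumerate(d): print(i,"world",np.round(pts[i+1],1),"dp",round(v@tx,1),round(v@ty,1))
E
```

```text
0 world [1.1 3. ] dp -3.0 -1.1
1 world [2.2 6. ] dp -3.0 -1.1
2 world [3.2 9. ] dp -3.0 -1.1
3 world [ 4.3 12.1] dp -3.0 -1.1
4 world [ 5.4 15.1] dp -3.0 -1.1
5 world [ 6.5 18.1] dp -3.0 -1.1
6 world [ 7.5 21.1] dp -3.0 -1.1
7 world [ 8.6 24.1] dp -3.0 -1.1
8 world [ 9.7 27.1] dp -3.0 -1.1
9 world [10.8 30.2] dp -3.0 -1.1
10 world [12.9 35.3] dp -5.4 -1.6
11 world [15.7 40.4] dp -5.7 -1.1
12 world [19.3 44.9] dp -5.8 -0.1
13 world [23.7 48.6] dp -5.7 1.1
14 world [28.9 51.3] dp -5.3 2.3
15 world [34.4 52.8] dp -4.7 3.3
16 world [40.2 53.2] dp -3.9 4.2
17 world [45.9 52.4] dp -3.0 5.0
18 world [51.3 50.3] dp -1.9 5.5
19 world [56.2 47.2] dp -0.7 5.7
```

Emit:
play_rows --moves '[{"dp": [-3,-0.8,0],"dr": [0,0,0],"jaw": 0},{"dp": [-3,-1.1,0],"dr": [0,0,0],"jaw": 0},{"dp": [-3,-1.1,0],"dr": [0,0,0],"jaw": 0},{"dp": [-3,-1,0],"dr": [0,0,0],"jaw": 0},{"dp": [0,0,0],"dr": [0,0,0],"jaw": 0}]'

```text
clock: 21.25
eef_pos: [0.5915, 0.0677, 0.1257]
tool_rot: [0.806, 1.691, -1.691]
force: [-3.9, 0.1, -0.1]
opening: 0.27
```

```bash
python3 -c "
from h import *
from plant import r
rear(r);balls(r)"; date +%T
```

```text
t 21.25 edge [585.5  67.7  19.9] beta 39.0 dr to square [ 0. -0.  0.] F [-3.9  0.1 -0.1] q [0.03 0.8  1.26 0.02 1.76 0.03]
blob bbox [268, 192, 4, 5, 11] centre uv (np.float64(269.5), np.float64(195.2)) xy(z=18) [617.  43.]
blob bbox [257, 201, 13, 7, 47] centre uv (np.float64(263.0), np.float64(204.2)) xy(z=18) [571.  12.]
blob bbox [241, 207, 14, 9, 60] centre uv (np.float64(247.5), np.float64(210.2)) xy(z=18) [504.  12.]
23:31:28
```

The blob rose about a pixel and the normal force holds at 5 N, so the ball is rolling up. I continue.

Emit:
play_rows --moves '[{"dp": [-3,-0.8,0],"dr": [0,0,0],"jaw": 0},{"dp": [-3,-1,0],"dr": [0,0,0],"jaw": 0},{"dp": [-3,-1,0],"dr": [0,0,0],"jaw": 0},{"dp": [-3,-1,0],"dr": [0,0,0],"jaw": 0},{"dp": [-3,-1.1,0],"dr": [0,0,0],"jaw": 0},{"dp": [0,0,0],"dr": [0,0,0],"jaw": 0}]'

```text
clock: 21.8
eef_pos: [0.5973, 0.0677, 0.1413]
tool_rot: [0.806, 1.691, -1.691]
force: [-3.8, 0.5, -0.7]
opening: 0.265
```

```bash
python3 -c "
from h import *
from plant import r
rear(r);balls(r)"; date +%T
```

```text
t 21.8 edge [591.3  67.7  35.5] beta 39.0 dr to square [-0. -0. -0.] F [-3.8  0.5 -0.7] q [0.03 0.79 1.24 0.02 1.79 0.03]
blob bbox [268, 191, 4, 5, 12] centre uv (np.float64(269.5), np.float64(194.2)) xy(z=18) [619.  48.]
blob bbox [257, 201, 13, 7, 47] centre uv (np.float64(263.0), np.float64(204.2)) xy(z=18) [571.  12.]
blob bbox [241, 207, 14, 9, 60] centre uv (np.float64(247.5), np.float64(210.2)) xy(z=18) [504.  12.]
23:31:45
```

Emit:
play_rows --moves '[{"dp": [-3,-0.9,0],"dr": [0,0,0],"jaw": 0},{"dp": [-5.4,-1.4,0],"dr": [0,0,0],"jaw": 0},{"dp": [-5.6,-0.9,0],"dr": [0,0,0],"jaw": 0},{"dp": [-5.6,0.1,0],"dr": [0,0,0],"jaw": 0},{"dp": [-5.5,1.2,0],"dr": [0,0,0],"jaw": 0},{"dp": [-5.1,2.4,0],"dr": [0,0,0],"jaw": 0},{"dp": [-4.5,3.4,0],"dr": [0,0,0],"jaw": 0},{"dp": [-3.7,4.3,0],"dr": [0,0,0],"jaw": 0},{"dp": [-2.8,5,0],"dr": [0,0,0],"jaw": 0},{"dp": [-1.7,5.5,0],"dr": [0,0,0],"jaw": 0},{"dp": [-0.7,5.7,0],"dr": [0,0,0],"jaw": 0},{"dp": [0,0,0],"dr": [0,0,0],"jaw": 0}]'

```text
clock: 22.85
eef_pos: [0.6454, 0.0675, 0.1583]
tool_rot: [0.809, 1.688, -1.688]
force: [3.1, -0.8, 1.2]
opening: 0.267
```

```bash
python3 -c "
from h import *
from plant import r
rear(r);balls(r)"; date +%T
```

```text
t 22.85 edge [639.8  67.5  52.4] beta 38.8 dr to square [-0.  0.  0.] F [ 3.1 -0.8  1.2] q [0.03 0.86 1.07 0.02 1.88 0.03]
blob bbox [270, 187, 7, 5, 21] centre uv (np.float64(273.0), np.float64(190.2)) xy(z=18) [642.  61.]
blob bbox [257, 201, 13, 7, 47] centre uv (np.float64(263.0), np.float64(204.2)) xy(z=18) [571.  12.]
blob bbox [241, 207, 14, 9, 60] centre uv (np.float64(247.5), np.float64(210.2)) xy(z=18) [504.  12.]
23:32:16
```

View pics/last.png

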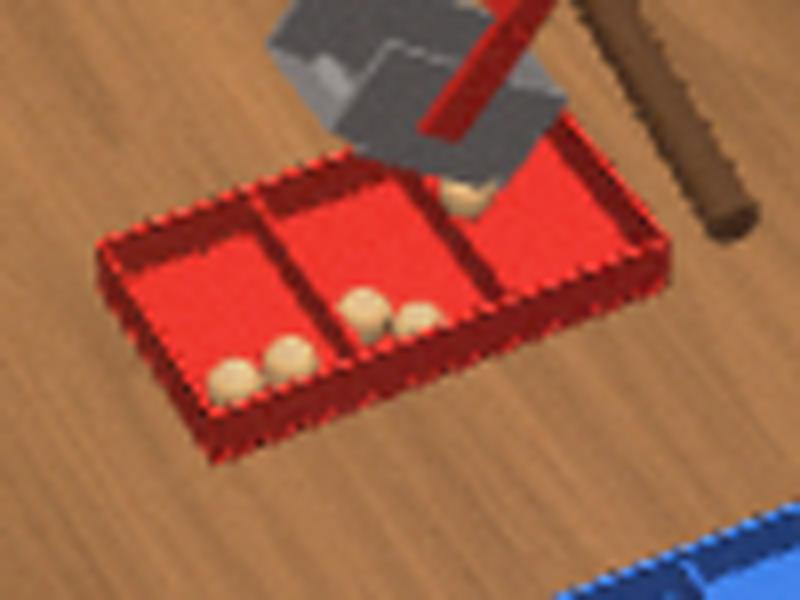

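The ball at crop (468,197) is across the divider. The force says it is pinched against the divider's far corner, with its centre about 6 mm beyond it. I back off along the tool so it drops into the far bay.

Emit:
play_rows --moves '[{"dp": [-8,0,0],"dr": [0,0,0],"jaw": 0},{"dp": [-15,0,0],"dr": [0,0,0],"jaw": 0},{"dp": [-15,-8,0],"dr": [0,0,0],"jaw": 0},{"dp": [-15,-12,0],"dr": [0,0,0],"jaw": 0},{"dp": [-12,-12,0],"dr": [0,0,0],"jaw": 0},{"dp": [-5,-5,0],"dr": [0,0,0],"jaw": 0},{"dp": [0,0,0],"dr": [0,0,0],"jaw": 0},{"dp": [0,0,0],"dr": [0,0,0],"jaw": 0}]'

```text
clock: 23.57
eef_pos: [0.6586, 0.0677, 0.2365]
tool_rot: [0.807, 1.69, -1.69]
force: [0.1, -0.4, -3.7]
opening: 0.269
```

```bash
python3 -c "
from h import *
from plant import r
rear(r);balls(r)"; date +%T
```

```text
t 23.57 edge [652.7  67.7 130.6] beta 39.0 dr to square [ 0. -0.  0.] F [ 0.1 -0.4 -3.7] q [0.03 0.83 0.97 0.02 2.02 0.03]
blob bbox [283, 185, 6, 7, 32] centre uv (np.float64(285.5), np.float64(188.2)) xy(z=18) [692.  47.]
blob bbox [257, 201, 13, 7, 47] centre uv (np.float64(263.0), np.float64(204.2)) xy(z=18) [571.  12.]
blob bbox [241, 207, 14, 9, 60] centre uv (np.float64(247.5), np.float64(210.2)) xy(z=18) [504.  12.]
23:32:37
```

The ball is at about (690,47), inside the far bay, so the bays now hold 2, 2 and 1. I level the shaker and carry it to the free bench area at about (500,240).

Emit:
play_rows --moves '[{"dp": [0,0,-5],"dr": [0,0,0.04],"jaw": 0},{"dp": [0,0,-10],"dr": [0,0,0.08],"jaw": 0},{"dp": [0,0,-15],"dr": [0,0,0.09],"jaw": 0},{"dp": [0,0,-15],"dr": [0,0,0.1],"jaw": 0},{"dp": [0,0,-15],"dr": [0,0,0.1],"jaw": 0},{"dp": [0,0,-15],"dr": [0,0,0.1],"jaw": 0},{"dp": [0,0,-15],"dr": [0,0,0.1],"jaw": 0},{"dp": [0,-5,-15],"dr": [0,0,0.05],"jaw": 0},{"dp": [0,-12,-15],"dr": [0,0,0.02],"jaw": 0},{"dp": [0,-20,-15],"dr": [0,0,0],"jaw": 0},{"dp": [0,-25,-15],"dr": [0,0,0],"jaw": 0},{"dp": [5,-25,-10],"dr": [0,0,0],"jaw": 0},{"dp": [15,-25,-5],"dr": [0,0,0],"jaw": 0},{"dp": [20,-20,0],"dr": [0,0,0],"jaw": 0},{"dp": [20,-12,0],"dr": [0,0,0],"jaw": 0},{"dp": [20,-8,0],"dr": [0,0,0],"jaw": 0},{"dp": [15,-3,0],"dr": [0,0,0],"jaw": 0},{"dp": [5,0,0],"dr": [0,0,0],"jaw": 0},{"dp": [0,0,0],"dr": [0,0,0],"jaw": 0},{"dp": [0,0,0],"dr": [0,0,0],"jaw": 0}]'

```text
clock: 25.28
eef_pos: [0.5035, 0.2325, 0.1368]
tool_rot: [1.208, 1.21, -1.211]
force: [0.3, 0.1, -3.6]
opening: 0.269
```

```bash
python3 -c "
from h import *
from plant import r
go([.5,.245,.088],0.0,r);balls(r)"
```

```text
t 25.28 dp [ 48.8  -3.4 -12.5] dr [-0.     0.     0.002] eef [503.5 232.5 136.8] q [0.35 0.29 1.87 0.   0.98 0.35] F [ 0.3  0.1 -3.6] op 0.269
blob bbox [283, 185, 6, 6, 31] centre uv (np.float64(285.5), np.float64(188.2)) xy(z=18) [692.  47.]
blob bbox [257, 201, 13, 7, 47] centre uv (np.float64(263.0), np.float64(204.2)) xy(z=18) [571.  12.]
blob bbox [241, 207, 14, 9, 60] centre uv (np.float64(247.5), np.float64(210.2)) xy(z=18) [504.  12.]
```

Emit:
play_rows --moves '[{"dp": [8,0,0],"dr": [0,0,0],"jaw": 0},{"dp": [12,0,0],"dr": [0,0,0],"jaw": 0},{"dp": [12,0,0],"dr": [0,0,0],"jaw": 0},{"dp": [8,0,0],"dr": [0,0,0],"jaw": 0},{"dp": [4,0,0],"dr": [0,0,0],"jaw": 0},{"dp": [2,0,0],"dr": [0,0,0],"jaw": 0},{"dp": [1,0,0],"dr": [0,0,0],"jaw": 0},{"dp": [0,0,0],"dr": [0,0,0],"jaw": 0}]'

```text
clock: 26.0
eef_pos: [0.5037, 0.2327, 0.0899]
tool_rot: [1.209, 1.21, -1.21]
force: [-0.1, -0.4, -3.1]
opening: 0.266
```

Emit:
play_rows --moves '[{"dp": [1,0,0],"dr": [0,0,0],"jaw": 0},{"dp": [1,0,0],"dr": [0,0,0],"jaw": 0},{"dp": [1,0,0],"dr": [0,0,0],"jaw": 0},{"dp": [0,0,0],"dr": [0,0,0],"jaw": 0},{"dp": [0,0,0],"dr": [0,0,0],"jaw": 0}]'

```text
clock: 26.42
eef_pos: [0.5036, 0.2327, 0.0872]
tool_rot: [1.209, 1.21, -1.21]
force: [-0.1, -0.2, -2.8]
opening: 0.266
```

Emit:
play_rows --moves '[{"dp": [0.6,0,0],"dr": [0,0,0],"jaw": 0},{"dp": [0.6,0,0],"dr": [0,0,0],"jaw": 0},{"dp": [0.6,0,0],"dr": [0,0,0],"jaw": 0},{"dp": [0,0,0],"dr": [0,0,0],"jaw": 0},{"dp": [0,0,0],"dr": [0,0,0],"jaw": 0}]'

```text
clock: 26.83
eef_pos: [0.504, 0.2328, 0.0863]
tool_rot: [1.209, 1.21, -1.209]
force: [-2.2, -0.8, 5.5]
opening: 0.266
```

The shaker stands on the bench. I open the gripper and retreat upward.

Emit:
play_rows --moves '[{"dp": [-0.5,0,0],"dr": [0,0,0],"jaw": 10},{"dp": [0,0,0],"dr": [0,0,0],"jaw": 30},{"dp": [0,0,0],"dr": [0,0,0],"jaw": 45},{"dp": [0,0,0],"dr": [0,0,0],"jaw": 60},{"dp": [0,0,0],"dr": [0,0,0],"jaw": 80},{"dp": [0,0,0],"dr": [0,0,0],"jaw": 100},{"dp": [0,0,0],"dr": [0,0,0],"jaw": 100},{"dp": [0,0,0],"dr": [0,0,0],"jaw": 100},{"dp": [-5,0,0],"dr": [0,0,0],"jaw": 100},{"dp": [-12,0,0],"dr": [0,0,0],"jaw": 100},{"dp": [-20,0,0],"dr": [0,0,0],"jaw": 100},{"dp": [-30,0,0],"dr": [0,0,0],"jaw": 100},{"dp": [-30,0,0],"dr": [0,0,0],"jaw": 100},{"dp": [-30,0,0],"dr": [0,0,0],"jaw": 100},{"dp": [-20,-15,0],"dr": [0,0,0],"jaw": 100},{"dp": [0,-30,0],"dr": [0,0,0],"jaw": 100},{"dp": [0,-30,0],"dr": [0,0,0],"jaw": 100},{"dp": [0,-15,0],"dr": [0,0,0],"jaw": 100},{"dp": [0,0,0],"dr": [0,0,0],"jaw": 100}]'

```text
clock: 28.42
eef_pos: [0.4108, 0.2325, 0.2338]
tool_rot: [1.207, 1.211, -1.209]
force: [-0.8, 0.2, -0.1]
opening: 1.006
```

```bash
python3 -c "
from h import *
from plant import r
import cv2
s=r.read_state();print(s['clock'],s['eef_pos'].round(3),s['force'].round(1),s['opening'])
balls(r)
b=r.grab_frame('side')['image'];a=r.grab_frame('top')['image']
z=lambda i:cv2.resize(i,(400,300),interpolation=cv2.INTER_CUBIC)
cv2.imwrite('pics/final.png',np.vstack([np.hstack([z(b[105:240,150:330]),z(a[120:255,110:290])]),np.hstack([z(b),z(a)])])[:,:,::-1])"
```

```text
28.4167 [0.411 0.233 0.234] [-0.8  0.2 -0.1] 1.0064558769283014
blob bbox [283, 185, 6, 6, 31] centre uv (np.float64(285.5), np.float64(188.2)) xy(z=18) [692.  47.]
blob bbox [257, 201, 13, 7, 47] centre uv (np.float64(263.0), np.float64(204.2)) xy(z=18) [571.  12.]
blob bbox [241, 207, 14, 9, 60] centre uv (np.float64(247.5), np.float64(210.2)) xy(z=18) [504.  12.]
```

View pics/final.png

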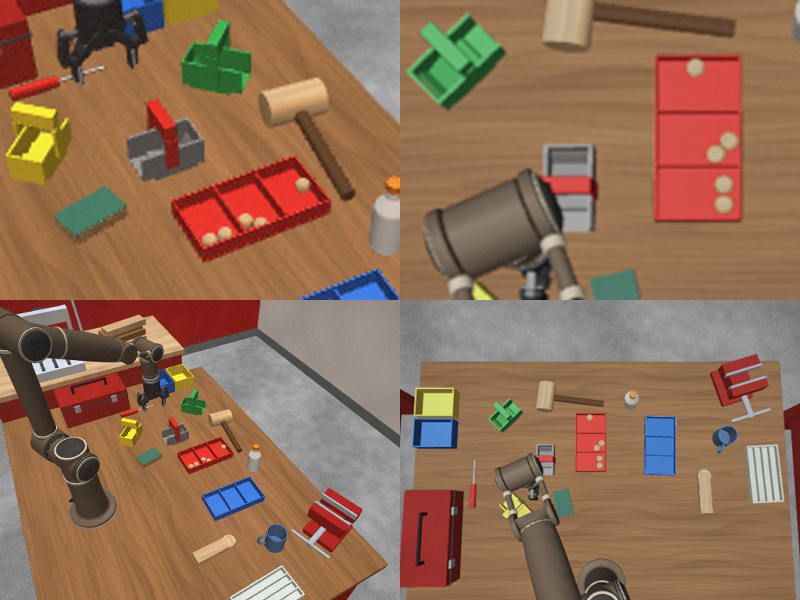

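The final picture (top right panel) shows all five balls in the red tray. The far bay has one at (695,67), the middle bay has two at (728,140) and (715,153), and the near bay has two at (723,184) and (723,204). The empty shaker stands upright at (568,187). The gripper is open and touching nothing, and nothing else looks moved. I hand it in.

```bash
python3 -c "
from plant import r
print(r.finish_job())"
```

```text
the job is handed in; nothing more can be done
None
```

All five balls are in the red tray, two, two and one across the three bays. The empty shaker stands upright on the bench at about (0.50, 0.23) m, released. I handed the job in at about 28.5 s; no verdict was reported.

**What went wrong and how I fixed it:** The front row went into the near bay and the middle ball into the middle bay, as planned. The two back balls let go early, at 28° instead of 33–40°, and also fell into the middle bay, leaving the far bay empty. To mend this I used only the shaker. I rolled one ball clear of the others, then pinched it between the shaker's rear face and the divider and rolled it up and over into the far bay. The gripper never touched a ball.

**Last checks:**
- The final top and side views show the 2/2/1 split, with ball positions unchanged between the last two looks.
- The other things looked where they were at the start; I judged this by eye and did not measure it.
- The gripper ended open, about 0.15 m above its release height and touching nothing.
- The highest force I read between moves was under 10 N.
- One reading disagreed slightly: my image code put the balls 2–5 mm off where the tray walls allow. The near wall hides part of some balls, and the offset is too small to change which bay they are in.

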